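Lock the last open stud of the lamp supply's cover

TASK

The access cover of the microscope lamp supply is held by two sprung quarter-turn studs with bar-shaped heads; one is already locked, the other still stands open. Push the open stud in, turn it clockwise about a quarter turn until it locks, and let it go so that it stays locked. Do not turn the stud that is already locked.

Things in the scene. Friction and masses are not known exactly. Their poses are not given: they have to be found in the camera images.
- stud_grip (a point): Middle of the OPEN stud's grip bar (40 long, 12 thick, 25 mm high, black), to be pinched across its thickness; it stands on a round aluminium collar 46 mm across. The point is on the stud's axis, 12 mm above the collar's top, 12 mm below the bar's top, 36 mm above the cover while open. x along the bar, y across it, z up. Open, the bar lies along the case's short side.
- stud_press (a joint): How far the open stud is pushed in, in m: 0 open, 0.014 at the stop; a spring resists with 4 N, rising to 8 N. It can turn only when pushed in 0.0105 or more. Locked and let go, it rests at 0.006. It stands in a dark steel ring 68 mm across, 6 mm high, 73 mm above the bench on a low grey case with a white cover, 220 x 360 mm.
- stud_turn (a joint): Turn of the open stud in rad, growing clockwise seen from above: 0 to 0.1 open, stop at 1.6, 0.02 N m of friction. Past 1.1 it springs up 4.5 mm when let go and is locked; short of that it stays caught deep or springs out again. Both studs and a round grey knob (no bar) stand in a row along the case, 110 mm apart, in any order.
- locked_turn (a joint): Turn of the other stud, of the same shape but already locked: its bar lies about across the first one's and 6 mm lower. 1.2 to 1.5 rad at the start; it can turn back only if pushed in. A small brass lens 42 mm high also stands on the cover, 105 mm behind the row of studs.

How it is judged:
By the outcome, as a careful person would: the job done as asked, in the order asked, and still so for the second after the job is handed in, with the robot touching nothing.
It also fails if it takes over 32 s, if anything falls off the work surface, if the arm or the gripper's body presses on something with over 40 N, if the wrist force passes 120 N, or if a joint passes its speed limit or range.

ROBOT

A 6-joint arm with a two-finger parallel gripper is mounted at the origin on the work surface. World frame = base frame: x ahead of the robot, y to its left, z up, the work surface at z = 0. Lengths are in m, angles in rad, forces in N, time in s.
With the tool pointing down it reaches from about 0.225 to 0.875 m from the base axis. Payload 3.4 kg.
Tool frame: the origin (TCP) lies at the very end of the fingers, on their centre line; the grasp point (between the pads) lies 19 mm behind it; z points along the fingers, y is the line along which they close (so a half turn about z gives the same grasp; the last joint's range is limited). The gripper opens to 85 mm and grips with 20 to 120 N. Pads are 22 mm wide; open, the fingers measure 114 mm over their backs; the gripper's body (76 mm by 85 mm) begins 54 mm behind the grasp point. The pads swing forward as they close: fully open they stand 13 mm farther back than shut.
Start: joints at [1.077, 0.276, 1.505, -0, 1.361, -0.121], TCP at [0.209, 0.536, 0.205] pointing down, gripper open.
Joint ranges: [-2.89, 2.89], [-0.75, 2.08], [0.22, 2.7], [-1.18, 4.32], [0.11, 2.71], [-2.7, 2.7]. Speed limits (rad/s): [2.57, 2.57, 3.14, 3.14, 3.14, 3.14].

INTERFACE

Orientations are given as a rotation vector (axis times angle).
In Python, from cell import * gives the robot as it stands.
- The arm moves only by the tool jog_arm, never from a script. Its argument "commands" is a list of rows, each an object with "translation": the shift along the tool's x, y, z normalised to -1 to 1, where 1 is 0.04 m, a list of three; "yaw": the turn about the tool's z normalised to -1 to 1, where 1 is 0.08 rad. A call has 1 to 20 rows; each row shifts and turns the commanded pose from where the row before left it, along the tool's axes as they then stand; what a row does not reach is not made up. A row lasts 1/10 s, in which the tool goes at most 50 mm and 8.59 degrees, less where a joint would pass 70% of its speed; a pose out of reach is approached as far as the arm can. A call with a number of a shift or a turn outside -1 to 1 is refused whole. A call with a gripper value outside its range is refused whole. "fingers" is the closure, from 0 (fully open) to 1 (shut), set as the call begins (left out, the last holds). The fingers move at their own pace and stop on an object; the grip force is fixed at half the most. Time passes only in rows, so rows that do not move let the fingers close. It gives the time, the measured TCP pose, the force, the opening and the grip force at its end, in the units of the state.
- read_state(): the state, without advancing time (a new reading comes with each control period).
- camera(name): name is "scene" or "side" or "wrist"; returns (picture, depth): 480x640x3 uint8, red, green, blue; 480x640 float32, m along the optical axis (not along the pixel's ray), 0 where there is no reading.
- camera_model(name): a dict with "K" (3x3 intrinsics, pixels), "R" (3x3) and "t" (3): a world point X has camera coordinates R X + t. Camera axes: x right, y down, z forward; pixel columns grow to the right and rows downward; lengths in m; the calibration is good to about 2 mm. A picture is of the moment at which its call begins: read the wrist's pose just before it. camera_model takes no time and is no camera call; for the wrist camera it gives the pose at the moment of the call.
- finish_job(): hands the job in; it is judged then, once.
Trained networks look in the newest picture that a camera, given by its name, has taken for a name from the list of things; names that differ only in an ending like _2 or _b are one class to them, and where a whole thing is asked for, a point or a joint stands for the part that bears it (a point fixed in the world has none). Each returns a list of dicts, best first, with "conf" (0 to 1); they miss things now and then, are a little off and sometimes report something else, mostly with a low value. They report only what shows in the picture. A call takes as long as a camera call.
- regions_of(target, camera): "region" (480x640 bool, what is visible of it) and "at" ([column, row] in pixels, amid what is visible of it).
The state is a dict: "time_s": time; "q": joint angles; "qvel": joint speeds; "joint_efforts": joint torques, N m; "tool_pos": TCP position; "tcp_rot": TCP orientation; "force": force on the tool from outside, world axes, zero at the start; "moment": the same for the moment, N m; "width": opening from 0.0 (shut) to 1.0 (fully open); "grasp_force": force on a finger pad.
Only numpy, scipy, OpenCV 4.12 (cv2) and the standard library are available. Lean on these libraries where they do the work, as an engineer would, in place of code of your own. Each camera call takes 0.05 s, during which the arm holds its last target. There are 200 camera calls.

## Working session

There is one attempt and no reset: what is moved stays moved. The work goes in short steps, Python scripts to look and compute and a tool call to move; the robot and the scene stay as the last step left them, time stands still between calls to the robot, and variables do not carry over. Pictures are saved under pics/ and viewed, at most 10 in all, crops included, and the job is handed in when it is done.

Besides the shell and the picture viewer there is one more tool, called after "Emit:" as name(argument=value, ...), one argument or row to a line, values as JSON. jog_arm: Moves the arm, as the interface text tells. Scaled input: -1 to 1 covers 0.04 m each way for a shift and 0.08 rad each way for a turn. Its arguments: {"type":"object","properties":{"commands":{"type":"array"},"fingers":{"type":"number"}},"required":["commands"]}

```bash
mkdir -p pics
cat > h.py <<'E'
from cell import *
import numpy as np, cv2
from scipy.spatial.transform import Rotation as Ro
def pts(cam,depth,mask):
    m=camera_model(cam);K,R,t=[np.array(m[k]) for k in("K","R","t")]
    v,u=np.nonzero(mask&(depth>0));d=depth[v,u]
    c=np.stack([(u-K[0,2])/K[0,0]*d,(v-K[1,2])/K[1,1]*d,d],1)
    return (c-t)@R
E
python3 - <<'E'
from h import *
s=read_state();print(s['time_s'],s['tool_pos'],s['tcp_rot'],s['force'],s['width'])
ims=[]
for c in("scene","side"):
    p,d=camera(c);np.savez(c,p=p,d=d)
    for n in("stud_grip","locked_turn"):
        for r in regions_of(n,c)[:3]:
            X=pts(c,d,r["region"])
            print(c,n,r["conf"],r["at"],r["region"].sum())
            if len(X): print(np.median(X,0).round(4),X.min(0).round(3),X.max(0).round(3))
    ims.append(cv2.resize(p,(560,420)) if 0 else p)
for c,p in zip(("scene","side"),ims): cv2.imwrite(f"pics/{c}0.png",p[:,:,::-1])
E
```

```text
0.0 [0.20913171 0.53497436 0.20432662] [-5.82085012e-01 -3.08663599e+00  2.83062460e-03] [-1.07469934 -0.24486948  0.0152059 ] 1.000539082877099
scene stud_grip 0.57 [312.8, 273.4] 883
[0.5679 0.0133 0.0973] [ 0.542 -0.015  0.079] [0.586 0.031 0.123]
scene stud_grip 0.28 [387.4, 298.5] 938
[0.5495 0.1192 0.093 ] [0.512 0.091 0.077] [0.566 0.139 0.118]
scene locked_turn 0.59 [386.0, 300.1] 976
[0.5493 0.1189 0.0927] [0.511 0.088 0.077] [0.566 0.139 0.118]
side locked_turn 0.84 [305.7, 312.4] 1298
[0.5416 0.1239 0.0945] [0.519 0.059 0.075] [0.566 0.139 0.12 ]
```

View pics/scene0.png

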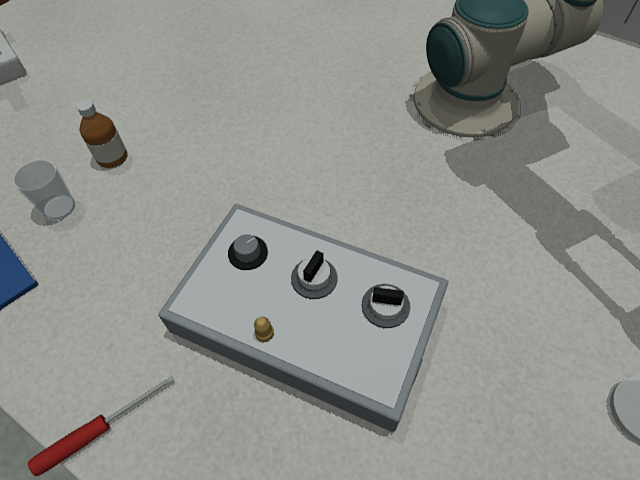

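View pics/side0.png

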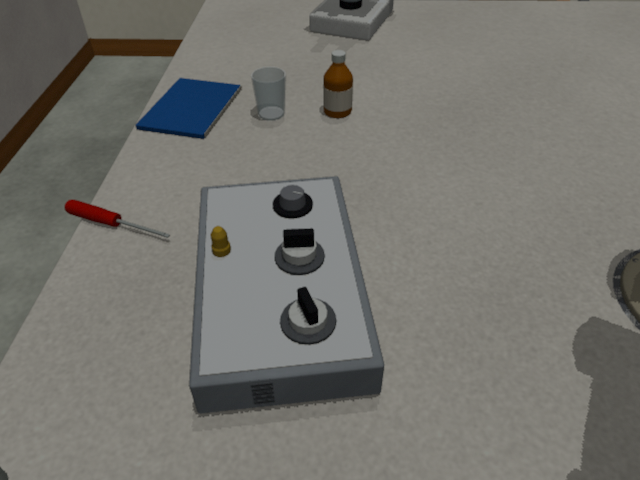

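The scene picture shows the knob at (247,250), a stud at (313,272) with its bar along the short side, so that one is open, and the locked stud at (386,303). The side picture agrees: the open stud's bar is at (298,238), the locked one's at (307,305). The brass lens is at (263,328) in the scene picture. Next I measure the bar top precisely.

Run:
```python
from h import *
for c,cen in(("scene",(313,268)),("side",(298,242))):
    f=np.load(c+".npz");p,d=f['p'],f['d']
    yy,xx=np.mgrid[:480,:640]
    near=(np.hypot(xx-cen[0],yy-cen[1])<40)
    for nm,m in(("black",near&(p.max(2)<50)),("white",near&(p.min(2)>120))):
        X=pts(c,d,m)
        if nm=="black":
            T=X[(X[:,2]>.112)]
            (a,b),sz,an=cv2.minAreaRect((T[:,:2]*1000).astype(np.float32))
            w,v=np.linalg.eigh(np.cov(T[:,:2].T));print(c,"bartop",len(T),T.mean(0).round(4),"rect",(a,b),sz,an,"axis",v[:,1],X[:,2].max())
            A=X[X[:,2]>.1];print(" bar all",A.mean(0),A.min(0),A.max(0))
        else:
            Y=X[(X[:,2]>.088)&(X[:,2]<.105)];print(" collar",len(Y),Y.mean(0).round(4),Y.min(0),Y.max(0)); print(" cover z",np.median(X[X[:,2]<.085][:,2]) if (X[:,2]<.085).any() else None)
    # white cover direction
    m=(p.min(2)>100);X=pts(c,d,m);C=X[(abs(X[:,2]-.073)<.005)&(np.hypot(X[:,0]-.57,X[:,1]-.01)<.35)]
    print(" cover rect",cv2.minAreaRect((C[:,:2]*1000).astype(np.float32)))
s=read_state();print(Ro.from_rotvec(s['tcp_rot']).as_matrix().round(4))
```

```text
scene bartop 243 [0.565  0.0098 0.1193] rect (563.6917114257812, 9.036787033081055) (38.056983947753906, 11.834556579589844) 4.29067850112915 axis [-0.99571041 -0.09252447] 0.12335758765875944
 bar all [0.5662915  0.01056745 0.11592923] [0.54460906 0.00199943 0.10071758] [0.58287935 0.01598627 0.12335759]
 collar 379 [0.5638 0.0116 0.0964] [ 0.5397346  -0.01497623  0.09255243] [0.58531062 0.03076189 0.09910419]
 cover z 0.07255648385291638
 cover rect ((591.8689575195312, 13.165664672851562), (218.6180877685547, 357.9420166015625), 10.108805656433105)
side bartop 325 [0.5598 0.0104 0.1199] rect (559.9747924804688, 7.947406768798828) (37.82870864868164, 12.884806632995605) 6.583917617797852 axis [-0.99319052 -0.11650143] 0.1257008118967764
 bar all [0.55979277 0.01104934 0.11482825] [0.54089578 0.00112584 0.10009761] [0.57895324 0.01659206 0.12570081]
 collar 147 [0.5574 0.0212 0.0994] [0.53866967 0.00311474 0.09689888] [0.5828301  0.02965212 0.10185791]
 cover z 0.07556161568420866
 cover rect ((591.4029541015625, 5.9688262939453125), (219.74400329589844, 349.9664306640625), 10.263070106506348)
[[-9.313e-01  3.642e-01 -3.000e-04]
 [ 3.642e-01  9.313e-01 -5.000e-04]
 [ 1.000e-04 -5.000e-04 -1.000e+00]]
```

Emit:
jog_arm(
  commands=[
    {"translation": [-0.81,-0.56,0],"yaw": 0},
    {"translation": [-0.81,-0.56,0],"yaw": 0},
    {"translation": [-0.81,-0.56,0],"yaw": 0},
    {"translation": [-0.81,-0.56,0],"yaw": 0},
    {"translation": [-0.81,-0.56,0],"yaw": 0},
    {"translation": [-0.81,-0.56,0],"yaw": 0},
    {"translation": [-0.81,-0.56,0],"yaw": 0},
    {"translation": [-0.81,-0.56,0],"yaw": 0},
    {"translation": [-0.81,-0.56,0],"yaw": 0},
    {"translation": [-0.81,-0.56,0],"yaw": 0},
    {"translation": [-0.81,-0.56,0],"yaw": 0},
    {"translation": [-0.81,-0.56,0],"yaw": 0},
    {"translation": [-0.81,-0.56,0],"yaw": 0},
    {"translation": [-0.81,-0.56,0],"yaw": 0},
    {"translation": [-0.81,-0.56,0],"yaw": 0},
    {"translation": [-0.81,-0.56,0],"yaw": 0},
    {"translation": [0,0,0],"yaw": -1},
    {"translation": [0,0,0],"yaw": -1},
    {"translation": [0,0,0],"yaw": -1},
    {"translation": [0,0,0],"yaw": -1},
  ],
)

```text
time_s: 2.3
tool_pos: [0.5617, 0.0127, 0.205]
tcp_rot: [-0.079, -3.14, -0.0]
force: [0.9, 0.1, 0.1]
width: 1.005
grasp_force: 0.0
```

Emit:
jog_arm(
  commands=[
    {"translation": [0,0,0],"yaw": -1},
    {"translation": [0,0,0],"yaw": -0.87},
    {"translation": [0,0,0],"yaw": 0},
    {"translation": [0,0,0],"yaw": 0},
  ],
)

```text
time_s: 2.7
tool_pos: [0.5616, 0.0129, 0.2051]
tcp_rot: [0.15, -3.138, -0.0]
force: [0.1, -0.3, 0.2]
width: 0.996
grasp_force: 0.0
```

```bash
cat > w.py <<'E'
from h import *
import sys
s=read_state();R=Ro.from_rotvec(s['tcp_rot']).as_matrix();P=np.array(s['tool_pos'])
print(s['time_s'],P,"yang",np.degrees(np.arctan2(R[1,1],R[0,1])),"force",s['force'],s['width'],s['q'])
p,d=camera("wrist");cv2.imwrite(sys.argv[1],p[:,:,::-1])
X=pts("wrist",d,p.max(2)<50)
X=X[(np.hypot(X[:,0]-.562,X[:,1]-.009)<.03)&(X[:,2]>.095)&(X[:,2]<.13)]
print(len(X))
if len(X)>50:
    z=np.percentile(X[:,2],80);T=X[X[:,2]>z-.006]
    r=cv2.minAreaRect((T[:,:2]*1000).astype(np.float32));w,v=np.linalg.eigh(np.cov(T[:,:2].T))
    print("top z",z,"rect",r,"mean",T.mean(0),"axis deg",np.degrees(np.arctan2(v[1,1],v[0,1])))
    e=np.array([r[0][0]/1000,r[0][1]/1000,z])-P;print("offset in tool axes (m)",R.T@e)
m=(p.min(2)>100);X=pts("wrist",d,m);C=X[abs(X[:,2]-.097)<.004];C=C[np.hypot(C[:,0]-.562,C[:,1]-.009)<.035]
if len(C)>50:print("collar",C.mean(0),C.min(0),C.max(0))
E
python3 w.py pics/w1.png
```

```text
2.7 [0.56163437 0.01294603 0.20514728] yang 95.464196473085 force [ 0.1182544  -0.28929276  0.17091203] 0.9958259346931185 [-1.00863839e-01  2.56118200e-01  1.53309881e+00  8.60928310e-05
  1.35250609e+00 -1.76704704e+00]
745
top z 0.12106601080102028 rect ((561.8614501953125, 8.570488929748535), (40.12274932861328, 11.309303283691406), 6.391753673553467) mean [0.56066101 0.00839119 0.12039698] axis deg -174.16524135186643
offset in tool axes (m) [ 0.00018123 -0.00438635  0.08408082]
collar [0.56028134 0.00878135 0.09661812] [ 0.53959685 -0.01386272  0.09453985] [0.58265682 0.03110011 0.09875557]
```

View pics/w1.png

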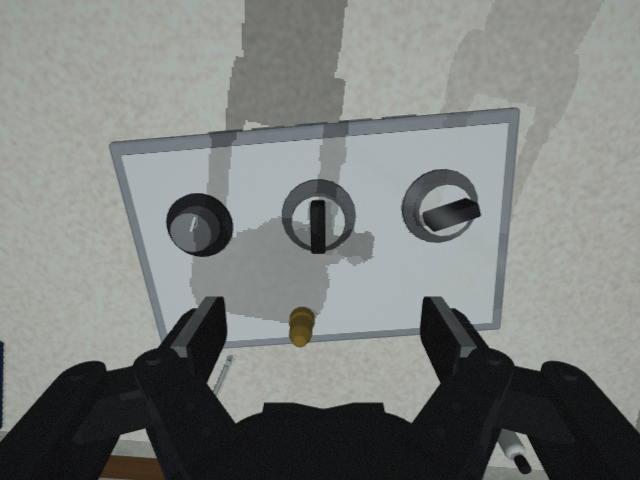

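The wrist view shows the open bar upright at (318,226), on its collar, and the locked bar at (452,214). The brass lens is clear at (301,328). All three cameras agree, so I centre over the stud and descend.

Emit:
jog_arm(
  commands=[
    {"translation": [-0.01,-0.11,0.3],"yaw": 0},
    {"translation": [0,0,0.6],"yaw": 0},
    {"translation": [0,0,0.6],"yaw": 0},
    {"translation": [0,0,0.6],"yaw": 0},
    {"translation": [0,0,0.3],"yaw": 0},
    {"translation": [0,0,0.2],"yaw": 0},
    {"translation": [0,0,0],"yaw": 0},
    {"translation": [0,0,0],"yaw": 0},
  ],
  fingers=0.4,
)

```text
time_s: 3.55
tool_pos: [0.5632, 0.0085, 0.1018]
tcp_rot: [-0.152, 3.137, -0.0]
force: [-0.1, 0.4, 1.0]
width: 0.6
grasp_force: 0.0
```

Emit:
jog_arm(
  commands=[
    {"translation": [0,0,0],"yaw": 0},
    {"translation": [0,0,0],"yaw": 0},
    {"translation": [0,0,0],"yaw": 0},
    {"translation": [0,0,0],"yaw": 0},
    {"translation": [0,0,0],"yaw": 0},
    {"translation": [0,0,0],"yaw": 0},
    {"translation": [0,0,0],"yaw": 0},
    {"translation": [0,0,0],"yaw": 0},
  ],
  fingers=1,
)

```text
time_s: 4.35
tool_pos: [0.5625, 0.0086, 0.1012]
tcp_rot: [0.152, -3.138, -0.0]
force: [-0.3, 0.2, -0.3]
width: 0.006
grasp_force: 0.0
```

Run:
```python
from h import *
s=read_state();print(s['tool_pos'],s['width'],s['grasp_force'],s['force'])
a,_=camera("side");b,_=camera("scene");w,_=camera("wrist")
o=np.hstack([cv2.resize(a[140:380,180:440],(400,369)),cv2.resize(b[160:400,190:450],(400,369))])
cv2.imwrite("pics/c2.png",o[:,:,::-1]);cv2.imwrite("pics/w2.png",w[:,:,::-1])
```

```text
[0.56250784 0.00858841 0.10115439] 0.005749007839798004 0.0 [-0.29250178  0.20293526 -0.25550457]
```

View pics/c2.png

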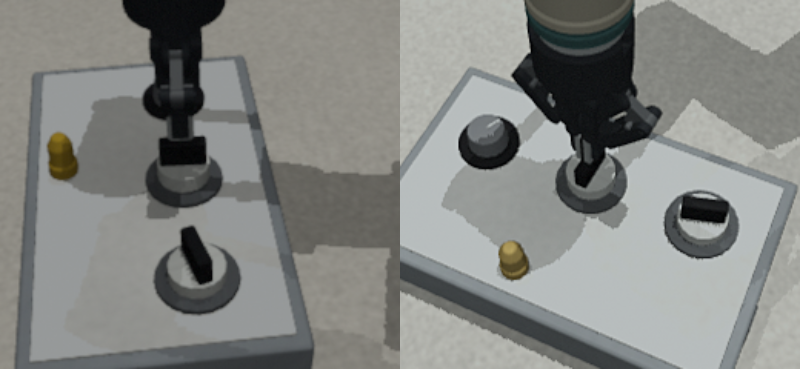

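View pics/w2.png

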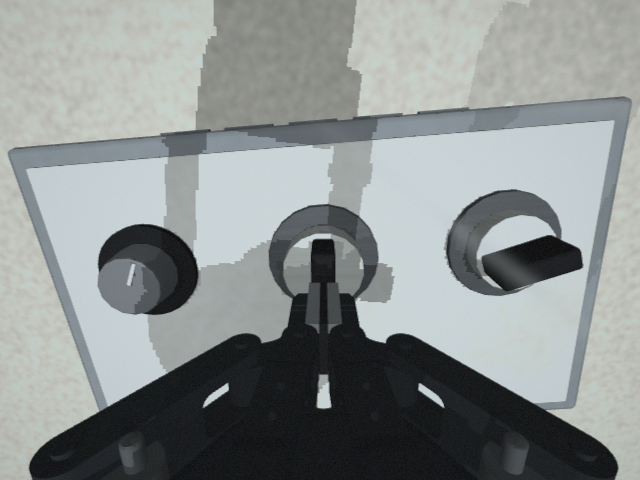

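The fingers have shut without the bar between them. In the side crop they end at the top of the bar at (180,138), and in the wrist view they meet at (322,300). I'll measure the fingertips against the reported TCP.

Run:
```python
from h import *
s=read_state();R=Ro.from_rotvec(s['tcp_rot']).as_matrix();P=np.array(s['tool_pos'])
for c in("side","scene","wrist"):
    p,d=camera(c);m=camera_model(c);K,Rc,t=[np.array(m[k]) for k in("K","R","t")]
    for z in(0,-.019,-.04):
        x=K@(Rc@(P+R@[0,0,z])+t);print(c,z,(x[:2]/x[2]).round(1),x[2])
    X=pts(c,d,np.ones(d.shape,bool));X=X[np.hypot(X[:,0]-.562,X[:,1]-.009)<.04]
    for lo in np.arange(.09,.16,.006):
        Y=X[(X[:,2]>lo)&(X[:,2]<=lo+.006)]
        if len(Y)>3:print(round(lo,3),len(Y),*[np.percentile(Y[:,i],[5,50,95]).round(4) for i in(0,1)])
```

```text
side 0 [296.9 244. ] 0.713434219678985
side -0.019 [296.3 233.4] 0.7004151828940655
side -0.04 [295.7 221.2] 0.6860257211844174
0.09 109 [0.5398 0.5582 0.5789] [0.0144 0.0259 0.0295]
0.096 351 [0.5406 0.5592 0.579 ] [0.0091 0.0182 0.0286]
0.102 104 [0.5436 0.5606 0.5784] [0.0101 0.0122 0.0148]
0.108 103 [0.5422 0.5604 0.5783] [0.0095 0.0121 0.0144]
0.114 106 [0.5421 0.5602 0.5783] [0.0098 0.0123 0.0148]
0.12 190 [0.5425 0.56   0.5782] [0.0022 0.0098 0.0138]
0.126 15 [0.5529 0.5609 0.5701] [0.012  0.0135 0.0146]
0.132 36 [0.5507 0.5609 0.5721] [0.0114 0.0139 0.0186]
0.138 59 [0.5515 0.5601 0.5705] [0.0112 0.0184 0.0208]
0.144 58 [0.5516 0.5605 0.5714] [0.0116 0.0186 0.021 ]
0.15 60 [0.5515 0.5615 0.5702] [0.0125 0.0195 0.0217]
0.156 41 [0.5545 0.5605 0.5665] [0.0174 0.0199 0.0215]
scene 0 [313.7 268.7] 0.6831944173634452
scene -0.019 [313.3 261.6] 0.6673679187277222
scene -0.04 [312.8 253.3] 0.649875472867186
0.09 167 [0.5462 0.5711 0.5844] [-0.0115  0.0169  0.03  ]
0.096 297 [0.5463 0.5655 0.5824] [-0.0103  0.016   0.0278]
0.102 47 [0.5452 0.5704 0.5821] [0.0082 0.0134 0.0158]
0.108 
[... 619 characters left out ...]
444791651569
0.09 612 [0.5395 0.55   0.5721] [-0.0111  0.0083  0.0276]
0.096 2389 [0.5419 0.5579 0.5731] [-0.0107  0.0065  0.0281]
0.102 87 [0.5417 0.5421 0.5432] [0.0015 0.0065 0.0118]
0.108 88 [0.5415 0.5422 0.5434] [0.0015 0.0066 0.0119]
0.114 325 [0.5418 0.5455 0.5559] [0.0014 0.0068 0.013 ]
0.12 499 [0.5432 0.5497 0.5563] [0.0026 0.0074 0.0121]
0.126 29 [0.5515 0.5521 0.553 ] [0.002  0.008  0.0132]
0.132 305 [0.5514 0.5525 0.5572] [-0.003   0.0079  0.0193]
0.138 435 [0.5515 0.5546 0.5574] [-0.0042  0.0075  0.0204]
0.144 459 [0.5514 0.5543 0.5573] [-0.0041  0.008   0.0204]
0.15 531 [0.5514 0.553  0.5573] [-0.0041  0.0075  0.0202]
0.156 439 [0.5513 0.5524 0.5572] [-0.0038  0.0079  0.0201]
```

Run:
```python
from h import *
for c in("side","scene"):
    p,d=camera(c)
    X=pts(c,d,np.ones(d.shape,bool));X=X[np.hypot(X[:,0]-.562,X[:,1]-.009)<.1]
    for lo in list(np.arange(.120,.136,.002))+list(np.arange(.14,.22,.01)):
        w=.002 if lo<.137 else .01
        Y=X[(X[:,2]>lo)&(X[:,2]<=lo+w)]
        if len(Y)>2:print(c,round(lo,3),len(Y),*[np.percentile(Y[:,i],[2,50,98]).round(3) for i in(0,1)])
```

```text
side 0.12 44 [0.542 0.559 0.577] [0.002 0.012 0.028]
side 0.122 114 [0.541 0.56  0.579] [0.001 0.009 0.014]
side 0.124 34 [0.542 0.563 0.578] [0.002 0.01  0.014]
side 0.128 5 [0.555 0.558 0.561] [0.012 0.012 0.013]
side 0.13 8 [0.557 0.565 0.57 ] [0.013 0.014 0.014]
side 0.132 9 [0.551 0.553 0.571] [0.011 0.013 0.015]
side 0.134 10 [0.551 0.57  0.572] [0.011 0.014 0.017]
side 0.136 14 [0.551 0.559 0.572] [0.012 0.018 0.019]
side 0.14 106 [0.55  0.561 0.572] [0.011 0.018 0.022]
side 0.15 89 [0.552 0.561 0.571] [0.012 0.019 0.022]
side 0.16 12 [0.554 0.562 0.566] [0.019 0.02  0.021]
side 0.17 30 [0.548 0.558 0.569] [0.009 0.037 0.04 ]
side 0.18 40 [0.547 0.559 0.572] [0.033 0.039 0.047]
side 0.19 113 [0.544 0.554 0.576] [0.006 0.023 0.055]
side 0.2 147 [0.544 0.557 0.577] [-0.001  0.025  0.064]
side 0.21 222 [0.544 0.555 0.576] [0.023 0.061 0.069]
scene 0.12 53 [0.568 0.576 0.582] [0.004 0.01  0.015]
scene 0.128 3 [0.568 0.57  0.57 ] [0.015 0.015 0.015]
scene 0.13 3 [0.572 0.573 0.573] [0.008 0.014 0.015]
scene 0.132 12 [0.569 0.574 0.575] [-0.001  0.01   0.017]
scene 0.134 11 [0.568 0.573 0.575] [-0.001  0.012  0.02 ]
scene 0.136 14 [0.568 0.572 0.575] [-0.001  0.014  0.021]
scene 0.14 88 [0.559 0.571 0.575] [-0.004  0.014  0.022]
scene 0.15 75 [0.563 0.571 0.575] [-0.003  0.014  0.022]
scene 0.16 53 [0.568 0.573 0.577] [-0.003  0.008  0.024]
scene 0.17 194 [0.559 0.574 0.578] [-0.022  0.014  0.039]
scene 0.18 283 [0.551 0.571 0.579] [-0.028  0.026  0.047]
scene 0.19 275 [0.558 0.575 0.581] [-0.036  0.005  0.055]
scene 0.2 295 [0.567 0.577 0.582] [-0.045  0.004  0.063]
scene 0.21 476 [0.547 0.571 0.582] [-0.051  0.03   0.069]
```

The real fingertips end about 30 mm behind the reported TCP: they show at z ≈ 0.131 while the TCP reads 0.101. I'll open and go about 27 mm deeper.

Emit:
jog_arm(
  commands=[
    {"translation": [0,0,0],"yaw": 0},
    {"translation": [0,0,0],"yaw": 0},
    {"translation": [0,0,0],"yaw": 0},
    {"translation": [0,0,0],"yaw": 0},
    {"translation": [0,0,0],"yaw": 0},
    {"translation": [-0.03,0,0.2],"yaw": 0},
    {"translation": [0,0,0.2],"yaw": 0},
    {"translation": [0,0,0.2],"yaw": 0},
    {"translation": [0,0,0.07],"yaw": 0},
    {"translation": [0,0,0],"yaw": 0},
  ],
  fingers=0.5,
)

```text
time_s: 5.75
tool_pos: [0.5631, 0.0088, 0.0734]
tcp_rot: [0.152, -3.136, -0.001]
force: [0.5, 0.5, -0.8]
width: 0.498
grasp_force: 0.0
```

Emit:
jog_arm(
  commands=[
    {"translation": [0,0,0],"yaw": 0},
    {"translation": [0,0,0],"yaw": 0},
    {"translation": [0,0,0],"yaw": 0},
    {"translation": [0,0,0],"yaw": 0},
    {"translation": [0,0,0],"yaw": 0},
    {"translation": [0,0,0],"yaw": 0},
    {"translation": [0,0,0],"yaw": 0},
  ],
  fingers=1,
)

```text
time_s: 6.45
tool_pos: [0.5641, 0.0087, 0.0748]
tcp_rot: [-0.152, 3.137, -0.0]
force: [-0.0, 0.5, 3.4]
width: 0.121
grasp_force: 63.0
```

Gripped: the opening is 10 mm with 63 N on the pads. The tool sits about 2 mm off along the bar, so I open slightly, re-centre and close again before turning.

Emit:
jog_arm(
  commands=[
    {"translation": [0,0,0],"yaw": 0},
    {"translation": [0,0,0],"yaw": 0},
    {"translation": [0.055,0,0],"yaw": 0},
    {"translation": [0,0,0],"yaw": 0},
    {"translation": [0,0,0],"yaw": 0},
  ],
  fingers=0.7,
)

```text
time_s: 6.95
tool_pos: [0.5613, 0.0085, 0.0742]
tcp_rot: [0.152, -3.138, -0.0]
force: [-1.0, 0.5, -0.4]
width: 0.304
grasp_force: 0.0
```

Emit:
jog_arm(
  commands=[
    {"translation": [0,0,0],"yaw": 0},
    {"translation": [0,0,0],"yaw": 0},
    {"translation": [0,0,0],"yaw": 0},
    {"translation": [0,0,0],"yaw": 0},
    {"translation": [0,0,0],"yaw": 0},
  ],
  fingers=1,
)

```text
time_s: 7.45
tool_pos: [0.5615, 0.0085, 0.0745]
tcp_rot: [-0.152, 3.138, -0.0]
force: [-0.8, 0.1, 1.1]
width: 0.125
grasp_force: 61.8
```

Emit:
jog_arm(
  commands=[
    {"translation": [0,0,0.1],"yaw": 0},
    {"translation": [0,0,0.1],"yaw": 0},
    {"translation": [0,0,0.1],"yaw": 0},
    {"translation": [0,0,0],"yaw": 0},
    {"translation": [0,0,0],"yaw": 0},
  ],
)

```text
time_s: 7.95
tool_pos: [0.5616, 0.0084, 0.0626]
tcp_rot: [-0.152, 3.138, -0.0]
force: [-2.4, 0.2, 7.1]
width: 0.125
grasp_force: 62.4
```

Emit:
jog_arm(
  commands=[
    {"translation": [0,0,0.03],"yaw": 0},
    {"translation": [0,0,0],"yaw": 0.5},
    {"translation": [0,0,0],"yaw": 1},
    {"translation": [0,0,0],"yaw": 1},
    {"translation": [0,0,0],"yaw": 1},
    {"translation": [0,0,0],"yaw": 0},
  ],
)

```text
time_s: 8.55
tool_pos: [0.5616, 0.0084, 0.0616]
tcp_rot: [0.289, 3.128, -0.0]
force: [-2.1, -0.6, 8.0]
width: 0.123
grasp_force: 62.6
```

Turning smoothly with only small side forces, so I continue.

Emit:
jog_arm(
  commands=[
    {"translation": [0,0,0],"yaw": 1},
    {"translation": [0,0,0],"yaw": 1},
    {"translation": [0,0,0],"yaw": 1},
    {"translation": [0,0,0],"yaw": 1},
    {"translation": [0,0,0],"yaw": 1},
    {"translation": [0,0,0],"yaw": 1},
    {"translation": [0,0,0],"yaw": 1},
    {"translation": [0,0,0],"yaw": 1},
    {"translation": [0,0,0],"yaw": 1},
    {"translation": [0,0,0],"yaw": 1},
    {"translation": [0,0,0],"yaw": 1},
    {"translation": [0,0,0],"yaw": 1},
    {"translation": [0,0,0],"yaw": 1},
    {"translation": [0,0,0],"yaw": 0.5},
    {"translation": [0,0,0],"yaw": 0},
    {"translation": [0,0,0],"yaw": 0},
  ],
)

```text
time_s: 10.15
tool_pos: [0.5616, 0.0085, 0.0616]
tcp_rot: [1.855, 2.535, 0.0]
force: [-2.0, -0.3, 7.9]
width: 0.125
grasp_force: 62.6
```

Run:
```python
from h import *
s=read_state();R=Ro.from_rotvec(s['tcp_rot']).as_matrix()
print(s['time_s'],s['tool_pos'],np.degrees(np.arctan2(R[1,1],R[0,1])),s['force'],s['moment'],s['grasp_force'],s['width'])
```

```text
10.15 [0.56160934 0.0084794  0.06164196] 17.62119728405148 [-1.99665563 -0.27443894  7.87368187] [-0.04905496  0.35454244 -0.05012419] 62.63049244880676 0.12523735666707542
```

Emit:
jog_arm(
  commands=[
    {"translation": [0,0,-0.06],"yaw": 0},
    {"translation": [0,0,-0.06],"yaw": 0},
    {"translation": [0,0,0],"yaw": 0},
    {"translation": [0,0,0],"yaw": 0},
  ],
)

```text
time_s: 10.55
tool_pos: [0.5616, 0.0085, 0.0663]
tcp_rot: [1.855, 2.535, 0.0]
force: [-1.5, 0.4, 5.4]
width: 0.124
grasp_force: 62.5
```

Emit:
jog_arm(
  commands=[
    {"translation": [0,0,0],"yaw": 0},
    {"translation": [0,0,0],"yaw": 0},
    {"translation": [0,0,0],"yaw": 0},
    {"translation": [0,0,0],"yaw": 0},
    {"translation": [0,0,0],"yaw": 0},
    {"translation": [0,0,-0.5],"yaw": 0},
    {"translation": [0,0,-0.8],"yaw": 0},
    {"translation": [0,0,-0.8],"yaw": 0},
    {"translation": [0,0,-0.8],"yaw": 0},
    {"translation": [0,0,-0.5],"yaw": 0},
    {"translation": [0,0,0],"yaw": 0},
    {"translation": [0,0,0],"yaw": 0},
  ],
  fingers=0.5,
)

```text
time_s: 11.75
tool_pos: [0.5613, 0.0085, 0.2016]
tcp_rot: [-1.855, -2.535, -0.0]
force: [-0.1, -0.1, -0.7]
width: 0.5
grasp_force: 0.0
```

```bash
python3 w.py pics/w3.png
```

```text
11.75 [0.56125335 0.00854708 0.20162204] yang 17.62416577505595 force [-0.11323533 -0.11393169 -0.69573195] 0.5001886059837052 [-1.08794540e-01  2.57429496e-01  1.54013110e+00  9.84153471e-05
  1.34416456e+00 -4.16416375e-01]
722
top z 0.11496915594277815 rect ((561.4315185546875, 9.377549171447754), (11.427286148071289, 39.0563850402832), 18.166170120239258) mean [0.56101618 0.01006124 0.1143187 ] axis deg 108.08645403682071
offset in tool axes (m) [0.00072531 0.00042839 0.08665295]
```

View pics/w3.png

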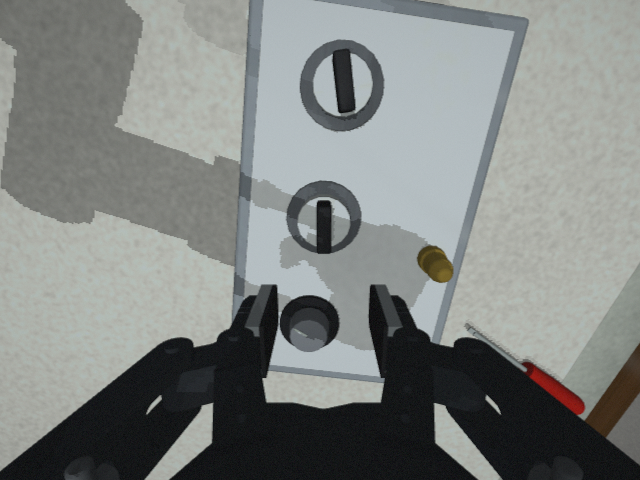

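The wrist view shows the turned bar at (324,226), now 6 mm lower (top at z = 0.115) and about 1.43 rad from open, so it is locked. The other stud at (344,82) was not touched, and the gripper is clear of everything.

```bash
python3 -c "
from cell import *
print(finish_job())"
```

```text
the job is handed in; nothing more can be done
None
```

The open stud is pushed in, turned clockwise to about 1.43 rad, and stayed locked after release, with its bar 6 mm lower. The locked stud was not touched, and the job was handed in at about 12 s.

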